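Stow the griddle scraper, then draw the long paddle out of the half-roofed tool well

TASK

The red-handled griddle scraper hangs across the mouth of the steel tool well and bars the way: lift it off, slide its blade down into the slot of the wooden holder block until it is fully home, and let go of it. Then take the long wooden scraper paddle by its handle, tilt it handle end first out through the well's opening so that the blade comes out from under the roof, without forcing it against the well, and finish while still holding it in the gripper, still, with every part of it at least 10 cm above the top of the well and touching nothing else. Leave the other things on the shelf where they are.

Things in the scene. Friction and masses are not known exactly. Their poses are not given: they have to be found in the camera images.
- well: Fixed steel trough on the black shelf top, outside 310 (x) x 134 (y) x 70 mm high; walls 5 mm, floor 6 mm thick (inside 300 x 124 mm). Origin: centre of its underside; z up. A fixed grey roof covers its -x part inside, from the end wall to x = -55 mm; x = -55 to +150 mm is open above. The roofed end faces the robot within 0.3 rad.
- roof_edge (a point): Middle of the free edge of the well's roof, on its upper face: at (-55, 0, 70) mm from the well's origin, same axes. The roof spans the full width, is 6 mm thick, level with the rim, its underside 58 mm above the well's inside floor.
- paddle_grip (a point): On the handle of the loose wooden paddle (0.11-0.21 kg, 280 mm long, flat underside), half-way up the handle, 20 mm from mid-length towards the handle end; the balance point is some 20 mm nearer the blade. x runs from blade to handle end, z out of the upper face. It starts flat on the well's floor, nearly centred, blade under the roof, and is longer than the opening.
- paddle_tip (a point): Middle of the paddle's blade end, half-way through its thickness: (-160, 0, -6) mm from paddle_grip in the paddle's axes. The blade is 110 mm long, 70 mm wide, 8 mm thick.
- paddle_butt (a point): Middle of the paddle's handle end: (120, 0, 0) mm from paddle_grip in the paddle's axes. The handle is straight, 28 mm wide and 20 mm thick, from the blade to here.
- scraper_grip (a point): Centre of the red handle bar of the loose griddle scraper (0.18-0.33 kg), 24 (x) x 160 (y) x 26 mm high. Under it a flat metal blade, 4 mm thick (x), 96 mm wide (y), centred, reaches 53 mm below this point. z up. It starts hung across the well's open part, bar resting on both side rims, blade down, 4 mm above the paddle's handle.
- block: Fixed wooden holder block, 70 (x) x 136 (y) x 58 mm high. Origin: centre of its underside; z up. One slot in the middle of its top: 13 mm wide (x), 106 mm long (y), 48 mm deep, closed at its ends. With the scraper home its bar rests on the block's top, the bar's centre 71 mm above the shelf.
- foil_pans: Bystander: stack of silver foil pans, 170 x 230 x 56 mm, origin under its centre.
- tong_clip: Bystander: green plastic tong clip, U shaped, 120 x 50 x 16 mm, lying flat, origin under its centre.
- drip_cup: Bystander: stainless drip cup, 76 mm across, 65 mm high, origin under its centre.
- glass_dish: Bystander: square glass dish with blue clip-on lid, 166 x 166 x 65 mm, origin under its centre.
- spice_jar: Bystander: small spice jar, 52 mm across, 100 mm high, origin under its centre.
- grill_brush: Bystander: grill brush lying on the shelf top.
Mind the look-alikes: they are no part of the job. Of the things like the part that bears scraper_grip, leave any that is blue or purple; of the rest the larger one is meant.

How it is judged:
On the way, in this order (a step that is already met when the one before it is completed fails the run):
1. the scraper is fully home in the block's slot and let go (z of scraper_grip in the frame of block below 0.075 m and x of scraper_grip in the frame of block between -0.008 and 0.008 m and y of scraper_grip in the frame of block between -0.02 and 0.02 m and angle between scraper_grip's own z axis and vertical below 0.1 rad and angle between the y axis of scraper_grip and the y axis of block, either way round below 0.1 rad and contact force between the fingers and scraper below 0.1 N), for 0.2 s.
2. the paddle's handle end is up out of the opening while its blade is still under the roof (height (world z) of paddle_butt above 0.085 m and x of paddle_tip in the frame of well below -0.06 m and z of paddle_tip in the frame of well below 0.066 m).
At the end, for the whole second after the job is handed in: Scraper home in the slot (bar within 4 mm of the block's top, 8 mm across, 20 mm along, 0.1 rad), not touched by the fingers. Paddle held by the fingers, under 30 mm/s, both ends over 95 mm above the well's rim, not touching well, block or scraper (all of step 1 and height (world z) of each of paddle_tip, paddle_butt above 0.165 m and contact force between the fingers and paddle above 1 N and contact force between paddle and well below 0.1 N and contact force between paddle and block below 0.1 N and contact force between paddle and scraper below 0.1 N and linear speed of paddle below 0.03 m/s); the arm keeps its last pose, push and grip.
It fails at once if a bystander is moved by more than 30 mm (distance of any of foil_pans, tong_clip, drip_cup, glass_dish, spice_jar, grill_brush from where it was at the start of the episode above 0.03 m).
It fails at once if the paddle is forced against the well with more than 60 N (contact force between paddle and well above 60 N).
It also fails if it takes over 58 s, if anything falls off the work surface, if the arm or the gripper's body presses on something with over 40 N, if the wrist force passes 120 N, or if a joint passes its speed limit or range.

ROBOT

A 6-joint arm with a two-finger parallel gripper is mounted at the origin on the work surface. World frame = base frame: x ahead of the robot, y to its left, z up, the work surface at z = 0. Lengths are in m, angles in rad, forces in N, time in s.
With the tool pointing down it reaches from about 0.375 to 0.925 m from the base axis. Payload 5.7 kg.
Tool frame: the origin (TCP) lies on the centre line of the jaws, within the pads' length; the fingertips stand 8 mm ahead of it and the grasp point (between the pads) lies 11 mm behind it (bot.tcp_to_tips is the z of the fingertips in the tool frame, in m); z points along the fingers, y is the line along which they close (so a half turn about z gives the same grasp; the last joint's range is limited). The gripper opens to 88 mm and grips with 3 to 60 N. Pads are 20 mm wide; open, the fingers measure 115 mm over their backs; the gripper's body (75 mm by 178 mm) begins 61 mm behind the grasp point.
Start: joints at [-1.282, 0.359, 1.51, -0, 1.272, -0.115], TCP at [0.236, -0.552, 0.231] pointing down, gripper open.
Joint ranges: [-2.97, 2.97], [-1.01, 2.36], [0.21, 2.38], [-0.96, 4.11], [0.2, 2.71], [-2.98, 2.98]. Speed limits (rad/s): [2.39, 2.39, 3.14, 3.14, 3.14, 3.14].

INTERFACE

Orientations are given as a unit quaternion [x, y, z, w].
In Python, from station import bot, optics, finder gives the robot as it stands.
- The arm moves only by the shell command python3 -m pendant 'ROWS' [FORCE]. ROWS is JSON, a list of rows, each a list of 7 numbers: the turn, a rotation vector about the world's x, y, z in rad, then the shift along the world's x, y, z in m, then the opening, from -1 (shut) to 1 (fully open), so that 0 is half open. A call has 1 to 20 rows; each row shifts and turns the commanded pose from where the row before left it; what a row does not reach is not made up. A row lasts 1/10 s, in which the tool goes at most 50 mm and 8.59 degrees, less where a joint would pass 70% of its speed; a pose out of reach is approached as far as the arm can. A call is refused whole if a number of a shift passes 0.05 or a number of a turn 0.15, either way. A call with a gripper value outside its range is refused whole. The fingers move at their own pace and stop on an object; FORCE is the grip in N (left out, the last holds). Time passes only in rows, so rows that do not move let the fingers close. It gives the time, the measured TCP pose, the force, the opening and the grip force at its end, in the units of the state.
- bot.observe(): the state, without advancing time (a new reading comes with each control period).
- optics.camera(name): name is "scene" or "side" or "wrist"; returns the picture (420x560x3 uint8, red, green, blue); there is no depth.
- optics.calibration(name): a dict with "fx", "fy", "cx", "cy" (pixels), "dist_coeffs" ([k1, k2, p1, p2, k3] as OpenCV has them; the pictures are not rectified), "eye" and "rotation" of the camera in the world; the wrist camera has in their place "mount" (4x4, takes a point from camera to tool coordinates, whose origin is the TCP and whose axes are the flange's). Camera axes: x right, y down, z forward; pixel columns grow to the right and rows downward; lengths in m; the calibration is good to about 2 mm. A picture is of the moment at which its call begins: read the wrist's pose just before it. calibration takes no time and is no camera call.
- bot.sign_off(): hands the job in; it is judged then, once.
Trained networks look in the newest picture that a camera, given by its name, has taken for a name from the list of things; names that differ only in an ending like _2 or _b are one class to them, and where a whole thing is asked for, a point or a joint stands for the part that bears it (a point fixed in the world has none). Each returns a list of dicts, best first, with "conf" (0 to 1); they miss things now and then, are a little off and sometimes report something else, mostly with a low value. They report only what shows in the picture. A call takes as long as a camera call. They do not tell look-alikes from the thing itself.
- finder.look_for(camera, thing): "point" ([column, row] in pixels, amid what is visible of it).
- finder.cut_out(camera, thing): "mask" (420x560 bool, what is visible of it) and "point" ([column, row] in pixels, amid what is visible of it).
- finder.landmark_of(camera, thing): "point" ([column, row] in pixels: a listed point, or the origin of a listed thing).
The state is a dict: "time_s": time; "joints": joint angles; "dq": joint speeds; "tau": joint torques, N m; "eef_pos": TCP position; "orientation": TCP orientation; "ft_force": force on the tool from outside, world axes, zero at the start; "ft_torque": the same for the moment, N m; "opening": finger opening in m; "grasp_force": force on a finger pad.
Only numpy, scipy, OpenCV 4.12 (cv2) and the standard library are available. Lean on these libraries where they do the work, as an engineer would, in place of code of your own. Each camera call takes 0.05 s, during which the arm holds its last target. There are 200 camera calls.

## Working session

There is one attempt and no reset: what is moved stays moved. The work goes in short steps, Python scripts to look and compute and a shell command to move; the robot and the scene stay as the last step left them, time stands still between calls to the robot, and variables do not carry over. Pictures are saved under pics/ and viewed, at most 10 in all, crops included, and the job is handed in when it is done.

```bash
ls; mkdir -p pics
python3 - <<'E'
from station import bot, optics, finder
import cv2
for c in ["scene","side"]:
    im=optics.camera(c); cv2.imwrite(f"pics/{c}0.png",im[:,:,::-1])
    for t in ["well","roof_edge","paddle_grip","paddle_butt","scraper_grip","block"]:
        print(c,t,[([round(float(v)) for v in d["point"]],round(d["conf"],2)) for d in finder.landmark_of(c,t)])
    k=optics.calibration(c); print(k["eye"],k["fx"])
print(bot.observe())
E
```

```text
pics
scene well [([327, 266], 0.78)]
scene roof_edge [([342, 247], 0.6)]
scene paddle_grip [([323, 265], 0.59)]
scene paddle_butt [([291, 284], 0.69), ([364, 346], 0.23)]
scene scraper_grip [([306, 266], 0.74), ([270, 231], 0.74), ([338, 187], 0.67), ([281, 326], 0.66)]
scene block [([271, 182], 0.78)]
[1.12496589 0.73812886 1.47303353] 540.006737233187
side well [([249, 256], 0.93)]
side roof_edge [([259, 254], 0.74)]
side paddle_grip [([244, 249], 0.76)]
side paddle_butt [([220, 226], 0.66), ([167, 291], 0.43)]
side scraper_grip [([341, 248], 0.94), ([271, 203], 0.75), ([174, 221], 0.57)]
side block [([331, 205], 0.91)]
[-0.06586925  0.62489719  1.01008496] 402.49662693422874
{'time_s': 0.7, 'joints': array([-1.28212864e+00,  3.58783045e-01,  1.51039921e+00,  5.65812778e-05,
        1.27247467e+00, -1.15108864e-01]), 'dq': array([-0.00021425,  0.00167982, -0.00101319,  0.0010701 ,  0.00070619,
        0.0013869 ]), 'tau': array([-6.72120805e-04, -5.15175855e+01, -2.71075290e+01,  6.71415450e-02,
        2.44696165e-02,  1.28036896e-05]), 'eef_pos': array([ 0.23573801, -0.55173009,  0.23063318]), 'orientation': array([ 9.79691355e-01,  2.00511464e-01,  2.41540061e-05, -3.43564371e-05]), 'ft_force': array([ 0.54870479, -0.79729306, -0.395723  ]), 'ft_torque': array([-0.00153629, -0.02350987,  0.0346332 ]), 'grasp_force': 0.0, 'opening': 0.08809708592287058}
```

View pics/scene0.png

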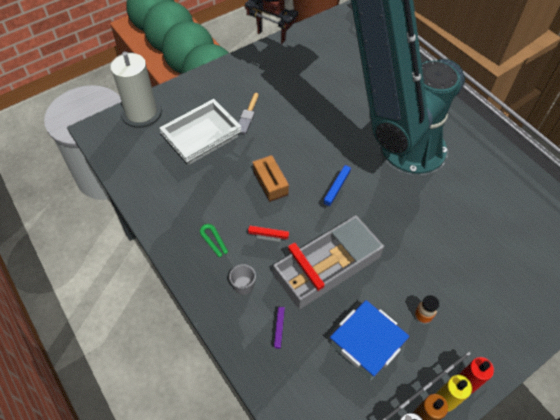

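View pics/side0.png

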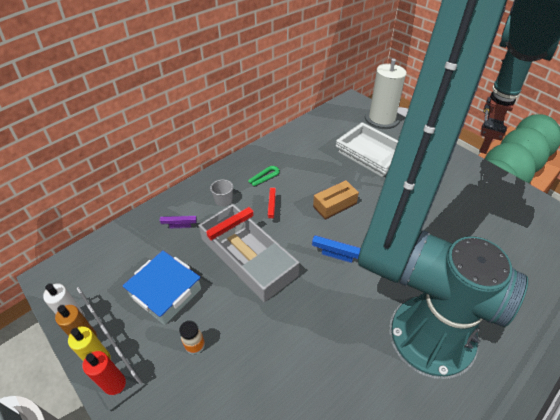

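Candidates for scraper_grip in the scene picture: red bar across the well (306,266), a smaller red bar on the shelf (270,231), blue (338,187) and purple (281,326). The bar at (306,266) fits because it is red, the larger of the two reds, and lies across the well. I'll confirm it in a crop and work out the positions.

```bash
cat > h.py <<'E'
from station import bot, optics, finder
import numpy as np, cv2
from scipy.spatial.transform import Rotation as R
def cam(c):
    k=optics.calibration(c); K=np.array([[k["fx"],0,k["cx"]],[0,k["fy"],k["cy"]],[0,0,1.]])
    if "mount" in k:
        s=bot.observe(); T=np.eye(4); T[:3,:3]=R.from_quat(s["orientation"]).as_matrix(); T[:3,3]=s["eef_pos"]
        T=T@np.array(k["mount"]); return K,np.array(k["dist_coeffs"]),T[:3,3],T[:3,:3]
    return K,np.array(k["dist_coeffs"]),np.array(k["eye"]),np.array(k["rotation"])
def onplane(C,px,z):
    K,d,e,r=C
    p=cv2.undistortPoints(np.array(px,float).reshape(-1,1,2),K,d).reshape(-1,2)
    v=np.c_[p,np.ones(len(p))]@r.T
    return e+v*((z-e[2])/v[:,2])[:,None]
def pix(C,P):
    K,d,e,r=C
    return cv2.projectPoints((np.atleast_2d(P)-e)@r,np.zeros(3),np.zeros(3),K,d)[0].reshape(-1,2)
def rect(C,mask,z):
    m=mask.astype(np.uint8); c=max(cv2.findContours(m,0,1)[0],key=cv2.contourArea)
    P=onplane(C,c.reshape(-1,2),z)[:,:2]*1000
    (x,y),(w,h),a=cv2.minAreaRect(P.astype(np.float32))
    if w<h: a+=90; w,h=h,w
    return [round(v,1) for v in (x,y,w,h,(a+90)%180-90)]  # mm, deg of long axis
E
python3 - <<'E'
from h import *
for c in ["scene","side"]:
    C=cam(c); im=optics.camera(c)
    for t,z in [("scraper_grip",.083),("block",.058),("well",.07),("paddle_grip",.016)]:
        for d in finder.cut_out(c,t): print(c,t,np.round(d["point"]),round(d["conf"],2),rect(C,d["mask"],z))
    for t,z in [("well",0),("block",0),("roof_edge",.07),("paddle_grip",.016),("paddle_butt",.016),("foil_pans",0),("tong_clip",0),("drip_cup",0),("glass_dish",0),("spice_jar",0)]:
        for d in finder.landmark_of(c,t)[:1]: print(c,t,round(d["conf"],2),onplane(C,d["point"],z)[0].round(3))
    if c=="scene":
        cv2.imwrite("pics/crop1.png",cv2.resize(im[150:350,200:420,::-1],None,fx=3,fy=3,interpolation=2)[:600])
E
```

```text
Traceback (most recent call last):
  File "h.py", line 20, in rect
    P=onplane(C,c.reshape(-1,2),z)[:,:2]*1000
      ~~~~~~~^^^^^^^^^^^^^^^^^^^^^
  File "h.py", line 13, in onplane
    v=np.c_[p,np.ones(len(p))]@r.T
      ~~~~~~~~~~~~~~~~~~~~~~~~^~~~
ValueError: matmul: Input operand 1 has a mismatch in its core dimension 0, with gufunc signature (n?,k),(k,m?)->(n?,m?) (size 4 is different from 3)
```

```bash
sed -i 's/np.array(k\["rotation"\])$/R.from_quat(k["rotation"]).as_matrix()/' h.py
python3 - <<'E'
from h import *
for c in ["scene","side"]:
    C=cam(c); im=optics.camera(c)
    for t,z in [("scraper_grip",.083),("block",.058),("well",.07),("paddle_grip",.016)]:
        for d in finder.cut_out(c,t): print(c,t,np.round(d["point"]),round(d["conf"],2),rect(C,d["mask"],z))
    for t,z in [("well",0),("block",0),("roof_edge",.07),("paddle_grip",.016),("paddle_butt",.016),("foil_pans",0),("tong_clip",0),("drip_cup",0),("glass_dish",0),("spice_jar",0)]:
        for d in finder.landmark_of(c,t)[:1]: print(c,t,round(d["conf"],2),onplane(C,d["point"],z)[0].round(3))
    if c=="scene":
        cv2.imwrite("pics/crop1.png",cv2.resize(im[150:350,200:420,::-1],None,fx=3,fy=3,interpolation=2)[:600])
E
```

```text
scene scraper_grip [270. 231.] 0.8 [658.9, 44.4, 122.4, 39.7, -44.9]
scene scraper_grip [280. 327.] 0.8 [800.1, 304.6, 119.9, 19.6, 48.6]
scene scraper_grip [336. 188.] 0.78 [373.3, 20.2, 166.8, 27.1, 26.7]
scene scraper_grip [307. 268.] 0.62 [630.1, 194.5, 167.1, 36.4, 86.3]
scene block [328. 256.] 0.57 [551.3, 207.3, 330.2, 156.8, -0.4]
scene well [329. 254.] 0.58 [556.8, 212.1, 330.9, 157.8, -0.1]
scene paddle_grip [334. 259.] 0.88 [530.0, 202.6, 122.0, 66.6, 0.6]
scene well 0.78 [0.546 0.195 0.   ]
scene block 0.83 [ 0.513 -0.172  0.   ]
scene roof_edge 0.6 [0.496 0.198 0.07 ]
scene paddle_grip 0.81 [0.553 0.205 0.016]
scene paddle_butt 0.76 [0.673 0.19  0.016]
scene foil_pans 0.62 [ 0.597 -0.474  0.   ]
scene tong_clip 0.79 [ 0.782 -0.081  0.   ]
scene drip_cup 0.58 [0.788 0.102 0.   ]
scene glass_dish 0.77 [0.612 0.452 0.   ]
scene spice_jar 0.89 [0.422 0.491 0.   ]
side scraper_grip [176. 222.] 0.78 [739.7, 309.2, 112.7, 56.6, 54.9]
side scraper_grip [230. 224.] 0.71 [618.1, 196.8, 163.7, 64.2, 86.1]
side scraper_grip [337. 249.] 0.66 [344.3, 37.0, 140.0, 59.8, 26.9]
side scraper_grip [271. 204.] 0.44 [605.7, 45.3, 132.2, 22.7, -41.5]
side block [335. 198.] 0.96 [493.0, -137.2, 169.7, 103.5, 79.6]
side well [258. 259.] 0.85 [528.0, 215.1, 342.0, 158.8, -0.8]
side well [244. 247.] 0.38 [542.7, 222.3, 107.1, 33.8, -1.5]
side paddle_grip [243. 247.] 0.56 [577.8, 200.9, 115.2, 36.5, -0.5]
side well 0.78 [0.544 0.196 0.   ]
side block 0.57 [ 0.517 -0.162  0.   ]
side roof_edge 0.65 [0.482 0.209 0.07 ]
side paddle_grip 0.86 [0.542 0.2   0.016]
side paddle_butt 0.9 [0.678 0.19  0.016]
side foil_pans 0.9 [ 0.583 -0.466  0.   ]
side tong_clip 0.82 [ 0.769 -0.085  0.   ]
side drip_cup 0.63 [0.784 0.107 0.   ]
side glass_dish 0.61 [0.603 0.456 0.   ]
side spice_jar 0.77 [0.419 0.499 0.   ]
```

View pics/crop1.png

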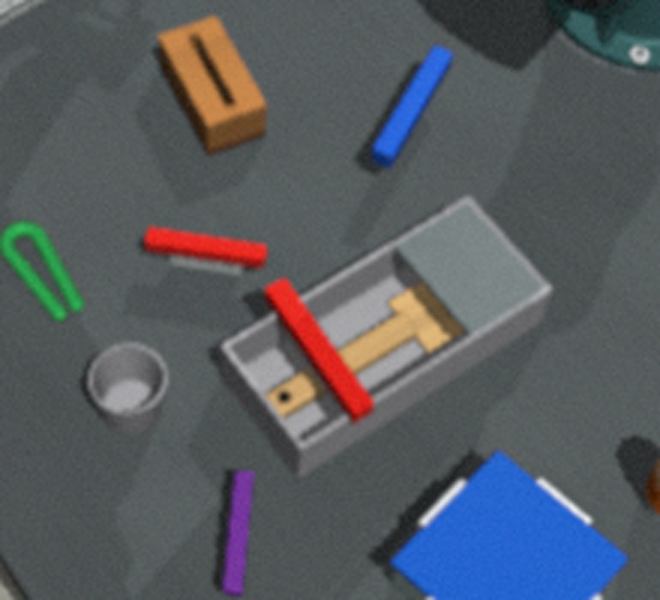

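The crop confirms it: the long red bar lying across the well (crop 320,345) is the larger red one, and the shorter red one (205,245) lies on the shelf. Next I'll look at the block from above on the way over.

```bash
python3 -m pendant '[[0,0,0.083,0.022,0.032,0.006,1],[0,0,0.083,0.022,0.032,0.006,1],[0,0,0.083,0.022,0.032,0.006,1],[0,0,0.083,0.022,0.032,0.006,1],[0,0,0.083,0.022,0.032,0.006,1],[0,0,0.083,0.022,0.032,0.006,1],[0,0,0.083,0.022,0.032,0.006,1],[0,0,0.083,0.022,0.032,0.006,1],[0,0,0.083,0.022,0.032,0.006,1],[0,0,0.083,0.022,0.032,0.006,1],[0,0,0.083,0.022,0.032,0.006,1],[0,0,0.083,0.022,0.032,0.006,1],[0,0,0,0,0,0,1]]'
python3 - <<'E'
from h import *
C=cam("wrist"); im=optics.camera("wrist"); cv2.imwrite("pics/w1.png",im[:,:,::-1])
print(C[2],C[3].round(2))
for d in finder.cut_out("wrist","block"): print(np.round(d["point"]),round(d["conf"],2),rect(C,d["mask"],.058))
for d in finder.landmark_of("wrist","block"): print(d["conf"],onplane(C,d["point"],0))
E
```

```text
time_s: 3.6
eef_pos: [0.5022, -0.1644, 0.3036]
orientation: [0.763, 0.646, 0.001, 0.001]
ft_force: [-0.1, -0.5, -0.1]
opening: 0.0876
grasp_force: 0.0
[ 0.51375944 -0.09453471  0.45709575] [[ 0.99 -0.16 -0.04]
 [-0.16 -0.95 -0.26]
 [ 0.    0.26 -0.97]]
[289. 175.] 0.9 [510.3, -158.1, 135.7, 71.0, 79.3]
0.86 [[ 0.51039403 -0.15856656  0.        ]]
```

View pics/w1.png

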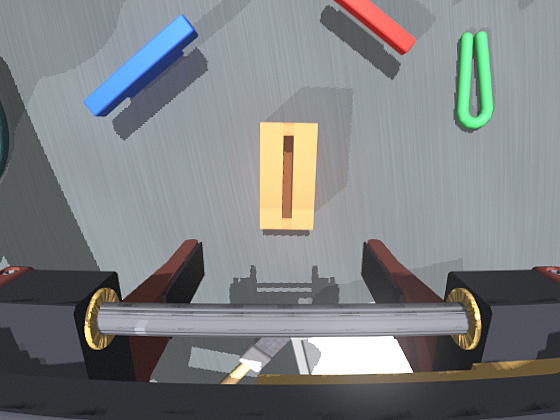

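The wrist view shows the block's top at columns 260-317, rows 123-230, with the slot along column 288; the fit of 136x71 mm agrees with the spec. Now over the scraper.

```bash
python3 -m pendant '[[0,0,0.01,0.013,0.039,0,1],[0,0,0.01,0.013,0.039,0,1],[0,0,0.01,0.013,0.039,0,1],[0,0,0.01,0.013,0.039,0,1],[0,0,0.01,0.013,0.039,0,1],[0,0,0.01,0.013,0.039,0,1],[0,0,0.01,0.013,0.039,0,1],[0,0,0.01,0.013,0.039,0,1],[0,0,0.01,0.013,0.039,0,1],[0,0,0,0,0,0,1]]'
python3 - <<'E'
from h import *
s=bot.observe(); C=cam("wrist"); im=optics.camera("wrist"); cv2.imwrite("pics/w2.png",im[:,:,::-1])
print(R.from_quat(s["orientation"]).as_matrix().round(3))
for t,z in [("scraper_grip",.096),("well",.07),("paddle_grip",.026)]:
  for d in finder.cut_out("wrist",t): print(t,np.round(d["point"]),round(d["conf"],2),rect(C,d["mask"],z))
for t,z in [("scraper_grip",.083),("well",0),("roof_edge",.07),("paddle_grip",.016),("paddle_butt",.016)]:
  for d in finder.landmark_of("wrist",t)[:1]: print(t,d["conf"],onplane(C,d["point"],z))
hsv=cv2.cvtColor(im,cv2.COLOR_RGB2HSV); m=((hsv[...,0]<8)|(hsv[...,0]>172))&(hsv[...,1]>170)&(hsv[...,2]>120)
print("red",rect(C,m,.096))
E
```

```text
time_s: 4.75
eef_pos: [0.6179, 0.1858, 0.3018]
orientation: [0.735, 0.678, 0.0, -0.001]
ft_force: [-0.3, -0.5, -0.1]
opening: 0.0877
grasp_force: 0.0
[[ 0.08   0.997 -0.   ]
 [ 0.997 -0.08   0.002]
 [ 0.002 -0.    -1.   ]]
scraper_grip [298. 282.] 0.8 [629.2, 60.4, 85.0, 25.7, -45.7]
scraper_grip [292. 176.] 0.7 [629.1, 197.1, 155.8, 24.6, 86.3]
scraper_grip [213. 184.] 0.7 [513.9, 206.0, 215.5, 126.6, -0.1]
scraper_grip [413.  86.] 0.65 [767.4, 286.9, 105.2, 19.0, 49.3]
well [211. 181.] 0.73 [505.6, 202.5, 231.0, 137.4, -0.4]
paddle_grip [228. 171.] 0.69 [547.2, 199.6, 140.2, 66.7, -2.5]
scraper_grip 0.95 [[0.6352216  0.04484215 0.083     ]]
well 0.88 [[0.54910358 0.20408502 0.        ]]
roof_edge 0.59 [[0.49446886 0.20012307 0.07      ]]
paddle_grip 0.77 [[0.56647054 0.19518992 0.016     ]]
paddle_butt 0.64 [[0.68076871 0.19524513 0.016     ]]
red [625.8, 59.8, 79.3, 20.4, -45.1]
```

View pics/w2.png

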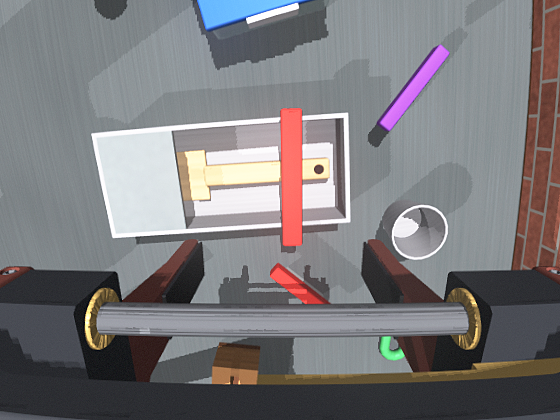

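The bar is at columns 281-302, rows 108-246, centred at (0.629, 0.197) with its long axis at 86.3°. I'll go down and grip it with the tips 3 mm above the bar's underside.

```bash
python3 -m pendant '[[0,0,0.016,0.011,0.011,-0.03,1],[0,0,0,0,0,-0.04,1],[0,0,0,0,0,-0.04,1],[0,0,0,0,0,-0.04,1],[0,0,0,0,0,-0.04,1],[0,0,0,0,0,-0.02,1],[0,0,0,0,0,-0.011,1],[0,0,0,0,0,0,1],[0,0,0,0,0,0,0],[0,0,0,0,0,0,-0.5],[0,0,0,0,0,0,-1],[0,0,0,0,0,0,-1],[0,0,0,0,0,0,-1],[0,0,0,0,0,0,-1]]' 35
```

```text
time_s: 6.6
eef_pos: [0.6278, 0.1943, 0.0819]
orientation: [0.73, 0.684, 0.0, 0.0]
ft_force: [-0.4, 0.2, -0.7]
opening: 0.0435
grasp_force: 0.0
```

```bash
python3 -m pendant '[[0,0,0,0,0,0,-1],[0,0,0,0,0,0,-1],[0,0,0,0,0,0,-1],[0,0,0,0,0,0,-1],[0,0,0,0,0,0,-1]]'; python3 -m pendant '[[0,0,0,0,0,0.01,-1],[0,0,0,0,0,0.03,-1],[0,0,0,0,0,0.03,-1],[0,0,0,0,0,0.03,-1],[0,0,0,0,0,0,-1]]'
```

```text
time_s: 7.1
eef_pos: [0.628, 0.1943, 0.0816]
orientation: [0.73, 0.684, 0.0, 0.0]
ft_force: [1.3, 0.6, -0.2]
opening: 0.0237
grasp_force: 35.0
time_s: 7.6
eef_pos: [0.6304, 0.1949, 0.1866]
orientation: [0.73, 0.684, 0.003, 0.002]
ft_force: [0.5, -0.1, -2.4]
opening: 0.0242
grasp_force: 35.0
```

```bash
python3 -m pendant '[[0,0,-0.0136,-0.0133,-0.0394,0,-1],[0,0,-0.0136,-0.0133,-0.0394,0,-1],[0,0,-0.0136,-0.0133,-0.0394,0,-1],[0,0,-0.0136,-0.0133,-0.0394,0,-1],[0,0,-0.0136,-0.0133,-0.0394,0,-1],[0,0,-0.0136,-0.0133,-0.0394,0,-1],[0,0,-0.0136,-0.0133,-0.0394,0,-1],[0,0,-0.0136,-0.0133,-0.0394,0,-1],[0,0,-0.0136,-0.0133,-0.0394,0,-1],[0,0,0,0,0,0,-1],[0,0,0,0,0,0,-1]]'
python3 - <<'E'
from h import *
s=bot.observe(); C=cam("wrist"); im=optics.camera("wrist"); cv2.imwrite("pics/w3.png",im[:,:,::-1])
M=R.from_quat(s["orientation"]).as_matrix(); print(s["eef_pos"],s["ft_force"],np.degrees(np.arctan2(M[1,0],M[0,0])),M[:,2])
for t,z in [("scraper_grip",s["eef_pos"][2]+.0145),("block",.058)]:
  for d in finder.cut_out("wrist",t): print(t,np.round(d["point"]),round(d["conf"],2),rect(C,d["mask"],z))
E
```

```text
time_s: 8.7
eef_pos: [0.5069, -0.1606, 0.1807]
orientation: [0.771, 0.637, -0.0, -0.001]
ft_force: [-0.9, 0.7, -2.3]
opening: 0.0238
grasp_force: 35.0
[ 0.50693113 -0.16060771  0.18071399] [-0.85840048  0.68231753 -2.29638568] 79.11792068457191 [-0.00172727  0.00134001 -0.99999761]
scraper_grip [284. 216.] 0.86 [513.6, -127.2, 95.6, 24.1, 78.8]
scraper_grip [441.   4.] 0.84 [588.6, -57.4, 28.0, 9.3, -8.2]
scraper_grip [78. 58.] 0.61 [439.5, -46.9, 82.7, 22.3, 26.5]
block [313. 185.] 0.67 [540.9, -146.9, 102.1, 15.0, 79.3]
```

View pics/w3.png

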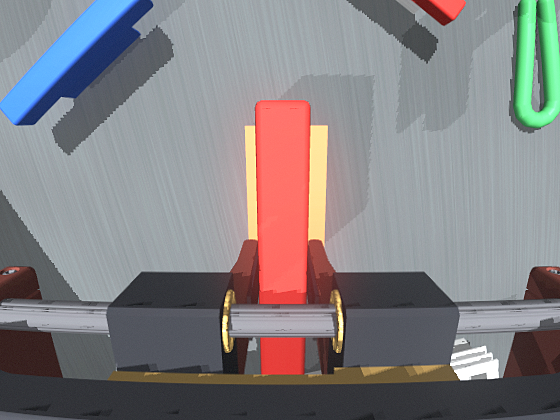

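Run:
```python
from h import *
C=cam("wrist"); print(onplane(C,[[246,126],[327,126],[286.5,126]],.058), pix(C,[.5103,-.1581,.058]), pix(C,[.5103+.068*np.cos(1.384),-.1581+.068*np.sin(1.384),.058]))
```

```text
[[ 0.49095135 -0.08374996  0.058     ]
 [ 0.5582729  -0.09645518  0.058     ]
 [ 0.52458993 -0.09018175  0.058     ]] [[284.68536005 205.63856298]] [[284.80723942 127.68454776]]
```

```bash
python3 -m pendant '[[0,0,0.003,0.0037,0.0013,-0.02,-1],[0,0,0,0,0,-0.02,-1],[0,0,0,0,0,-0.015,-1],[0,0,0,0,0,-0.01,-1],[0,0,0,0,0,-0.01,-1],[0,0,0,0,0,-0.01,-1],[0,0,0,0,0,0,-1]]'
```

```text
time_s: 9.55
eef_pos: [0.5111, -0.1584, 0.0955]
orientation: [0.769, 0.639, -0.0, -0.001]
ft_force: [-1.0, 0.7, -2.3]
opening: 0.024
grasp_force: 35.0
```

```bash
python3 -m pendant '[[0,0,0,0,0,-0.01,-1],[0,0,0,0,0,-0.008,-1],[0,0,0,0,0,-0.004,-1],[0,0,0,0,0,-0.003,-1],[0,0,0,0,0,0,-1]]'
```

```text
time_s: 10.05
eef_pos: [0.5115, -0.159, 0.0712]
orientation: [0.769, 0.639, -0.0, -0.0]
ft_force: [-0.3, -0.2, -2.9]
opening: 0.0236
grasp_force: 35.0
```

```bash
python3 -m pendant '[[0,0,0,0,0,-0.0015,-1],[0,0,0,0,0,0,-1],[0,0,0,0,0,0,-1]]';python3 -m pendant '[[0,0,0,0,0,-0.001,-1],[0,0,0,0,0,0,-1]]'
```

```text
time_s: 10.35
eef_pos: [0.5119, -0.1591, 0.0703]
orientation: [0.769, 0.639, 0.0, 0.0]
ft_force: [0.3, -0.1, -2.9]
opening: 0.0238
grasp_force: 35.0
time_s: 10.55
eef_pos: [0.512, -0.1591, 0.0696]
orientation: [0.769, 0.639, 0.0, 0.0]
ft_force: [-0.2, 0.9, 2.4]
opening: 0.0235
grasp_force: 35.0
```

The force has risen, so the bar is seated on the block. Releasing and rising.

```bash
python3 -m pendant '[[0,0,0,0,0,0,-0.3],[0,0,0,0,0,0,0],[0,0,0,0,0,0,0.5],[0,0,0,0,0,0,1],[0,0,0,0,0,0,1],[0,0,0,0,0,0,1],[0,0,0,0,0,0,1],[0,0,0,0,0,0.02,1],[0,0,0,0,0,0.05,1],[0,0,0,0,0,0.05,1],[0,0,0,0,0,0.05,1],[0,0,0,0,0,0.05,1],[0,0,0,0,0,0.01,1],[0,0,0,0,0,0,1]]'
python3 - <<'E'
from h import *
C=cam("wrist"); im=optics.camera("wrist"); cv2.imwrite("pics/w4.png",im[:,:,::-1])
for t,z in [("scraper_grip",.084),("block",.058)]:
  for d in finder.cut_out("wrist",t): print(t,np.round(d["point"]),round(d["conf"],2),rect(C,d["mask"],z))
E
```

```text
time_s: 11.95
eef_pos: [0.513, -0.1595, 0.3014]
orientation: [0.769, 0.639, 0.001, 0.002]
ft_force: [0.7, -0.2, -1.0]
opening: 0.0877
grasp_force: 0.0
scraper_grip [282. 184.] 0.89 [512.8, -156.8, 157.3, 23.5, 79.2]
scraper_grip [132.  73.] 0.88 [369.3, -5.9, 153.0, 34.5, 26.0]
scraper_grip [365.  22.] 0.75 [631.3, 2.2, 100.2, 26.8, -45.2]
block [270. 182.] 0.93 [488.0, -154.7, 133.3, 23.5, 79.7]
```

View pics/w4.png

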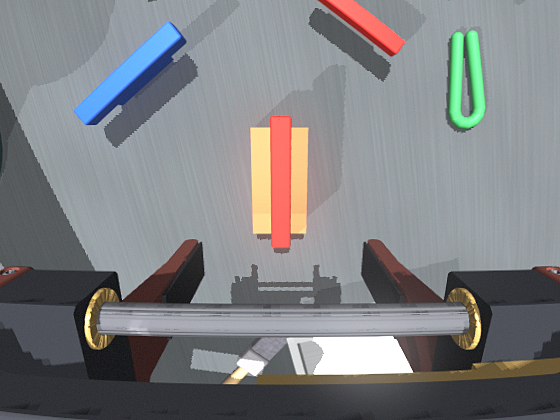

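The scraper is home: the bar (column 281, rows 117-247) is centred on the block with its axis at 79.2°. Now I'll go to the paddle, turning the jaws across its handle.

```bash
python3 -m pendant '[[0,0,-0.13,0.0052,0.0324,0,1],[0,0,-0.13,0.0052,0.0324,0,1],[0,0,-0.13,0.0052,0.0324,0,1],[0,0,-0.13,0.0052,0.0324,0,1],[0,0,-0.13,0.0052,0.0324,0,1],[0,0,-0.13,0.0052,0.0324,0,1],[0,0,-0.13,0.0052,0.0324,0,1],[0,0,-0.13,0.0052,0.0324,0,1],[0,0,-0.13,0.0052,0.0324,0,1],[0,0,-0.13,0.0052,0.0324,0,0.3],[0,0,-0.13,0.0052,0.0324,0,0.3],[0,0,0,0,0,0,0.3],[0,0,0,0,0,0,0.3]]'
python3 - <<'E'
from h import *
s=bot.observe(); C=cam("wrist"); im=optics.camera("wrist"); cv2.imwrite("pics/w5.png",im[:,:,::-1])
M=R.from_quat(s["orientation"]).as_matrix(); print(s["joints"].round(2),np.degrees(np.arctan2(M[1,0],M[0,0])))
for t,z in [("well",.07),("paddle_grip",.026)]:
  for d in finder.cut_out("wrist",t): print(t,np.round(d["point"]),round(d["conf"],2),rect(C,d["mask"],z))
for t,z in [("well",0),("roof_edge",.07),("paddle_grip",.016),("paddle_butt",.016),("paddle_tip",.01)]:
  for d in finder.landmark_of("wrist",t)[:1]: print(t,d["conf"],onplane(C,d["point"],z))
E
```

```text
time_s: 13.4
eef_pos: [0.5678, 0.1974, 0.2966]
orientation: [1.0, -0.02, -0.002, 0.001]
ft_force: [-0.6, 0.1, 0.1]
opening: 0.0599
grasp_force: 0.0
[ 0.22  0.31  1.41 -0.    1.42  1.83] -2.30526596652717
well [270. 177.] 0.95 [553.1, 201.1, 297.7, 136.9, -0.6]
well [ 80. 158.] 0.54 [609.2, 448.6, 180.4, 162.6, -78.9]
paddle_grip [283. 183.] 0.77 [579.0, 197.7, 206.3, 68.2, -1.1]
well 0.56 [[0.54875438 0.20168076 0.        ]]
roof_edge 0.76 [[0.49199508 0.20283699 0.07      ]]
paddle_grip 0.59 [[0.56465445 0.1985537  0.016     ]]
paddle_butt 0.62 [[ 0.7819039  -0.06920468  0.016     ]]
```

View pics/w5.png

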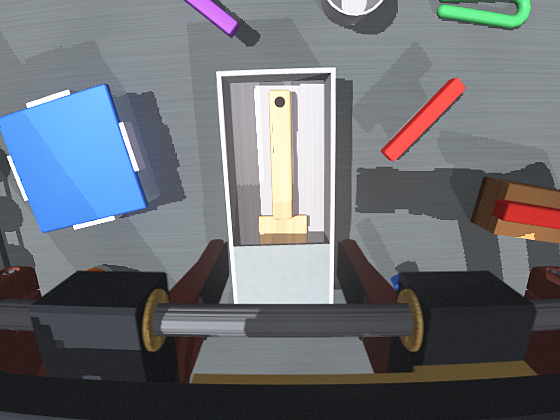

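The view shows the well's far rim at row 70 (columns 219-336), the roof edge at row 245, the handle's butt at row 90 (columns 269-291) and its blade shoulder at row 216.

Run:
```python
from h import *
C=cam("wrist")
print(onplane(C,[[219,72],[336,69],[232,245],[332,242]],.07).round(4)[:,:2])
print(onplane(C,[[269.5,90],[291,90],[280,90],[273,215],[293,215],[283,215]],.026).round(4)[:,:2])
print(onplane(C,[[259,216],[307,215]],.014).round(4)[:,:2])
```

```text
[[0.7032 0.2625]
 [0.7003 0.1301]
 [0.4947 0.2649]
 [0.493  0.1364]]
[[0.6854 0.2078]
 [0.6841 0.1805]
 [0.6847 0.1945]
 [0.52   0.2119]
 [0.5188 0.1841]
 [0.5194 0.198 ]]
[[0.5161 0.2326]
 [0.5145 0.1637]]
```

```bash
python3 -m pendant '[[0,0,0.019,-0.003,0,-0.02,0.3],[0,0,0,0,0,-0.04,0.3],[0,0,0,0,0,-0.04,0.3],[0,0,0,0,0,-0.04,0.3],[0,0,0,0,0,-0.04,0.3],[0,0,0,0,0,-0.04,0.3],[0,0,0,0,0,-0.025,0.3],[0,0,0,0,0,-0.015,0.3],[0,0,0,0,0,0,0.3],[0,0,0,0,0,0,0.3]]'
```

```text
time_s: 14.8
eef_pos: [0.5663, 0.1972, 0.0395]
orientation: [1.0, -0.012, 0.0, -0.0]
ft_force: [0.6, 0.2, -1.1]
opening: 0.057
grasp_force: 0.0
```

```bash
python3 -m pendant '[[0,0,0,-0.001,0,-0.012,0.3],[0,0,0,0,0,-0.01,0.3],[0,0,0,0,0,0,0.3],[0,0,0,0,0,0,-0.1],[0,0,0,0,0,0,-0.5],[0,0,0,0,0,0,-1],[0,0,0,0,0,0,-1],[0,0,0,0,0,0,-1],[0,0,0,0,0,0,-1],[0,0,0,0,0,0,-1]]' 50
```

```text
time_s: 15.8
eef_pos: [0.5652, 0.1975, 0.0174]
orientation: [1.0, -0.012, 0.0, -0.0]
ft_force: [-0.2, 0.3, 3.0]
opening: 0.0278
grasp_force: 50.0
```

```bash
python3 -m pendant '[[0,0,0,0,0,0.003,-1],[0,0,0,0,0,0.002,-1],[0,0,0,0,0,0,-1]]'; python3 -m pendant '[[-0.001,-0.0524,0,-0.0006,0,0.0084,-1],[-0.001,-0.0524,0,-0.0011,0,0.0083,-1],[-0.001,-0.0524,0,-0.0015,0,0.0082,-1],[0,0,0,0,0,0,-1],[0,0,0,0,0,0,-1]]'
```

```text
time_s: 16.1
eef_pos: [0.5649, 0.1973, 0.0222]
orientation: [1.0, -0.012, 0.0, -0.0]
ft_force: [0.5, -0.5, -0.9]
opening: 0.0275
grasp_force: 50.0
time_s: 16.6
eef_pos: [0.5615, 0.1974, 0.047]
orientation: [0.997, -0.012, 0.078, 0.001]
ft_force: [0.3, 0.4, -2.2]
opening: 0.0275
grasp_force: 50.0
```

```bash
python3 -m pendant '[[-0.001,-0.0524,0,-0.0019,0,0.0082,-1],[-0.001,-0.0524,0,-0.0023,0,0.008,-1],[-0.001,-0.0524,0,-0.0027,0,0.0079,-1],[0,0,0,0,0,0,-1],[0,0,0,0,0,0,-1],[0,0,0,0,0,0,-1]]'
python3 - <<'E'
from h import *
im=optics.camera("scene"); C=cam("scene")
s=bot.observe(); cv2.imwrite("pics/s6.png",cv2.resize(im[170:330,230:430,::-1],None,fx=3,fy=3,interpolation=2)); print(s["eef_pos"],s["ft_force"])
for c in ["scene","side"]:
  optics.camera(c)
  for d in finder.landmark_of(c,"paddle_butt")[:1]: print(c,d["conf"],d["point"],pix(cam(c),[.405+.28*.951,.195,.015+.28*.309+.006]))
E
```

```text
time_s: 17.2
eef_pos: [0.556, 0.1975, 0.0709]
orientation: [0.988, -0.012, 0.156, 0.001]
ft_force: [0.2, 0.2, -1.8]
opening: 0.0277
grasp_force: 50.0
[0.55600167 0.19740394 0.07092534] [-0.10702913  0.52587676 -1.7185021 ]
scene 0.65 [297.6, 264.2] [[294.39687952 269.28536215]]
side 0.93 [220.1, 209.7] [[220.7419141  209.61800093]]
```

View pics/s6.png

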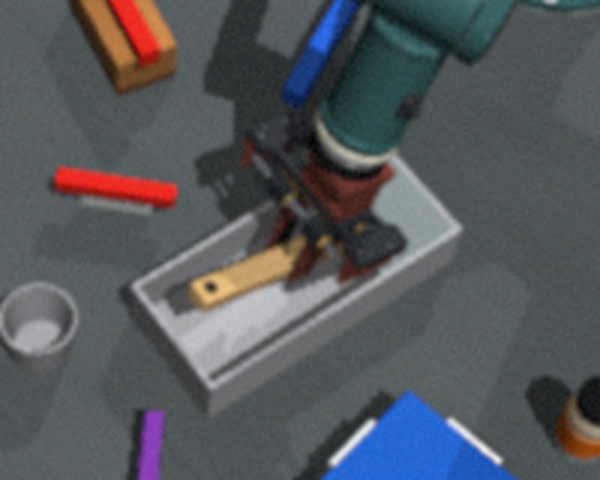

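The handle is up out of the opening (butt near crop 205,285) and the blade is still under the roof. Pulling it out along its own axis.

```bash
python3 -m pendant '[[0,0,0,0.006,0,0.002,-1],[0,0,0,0.0124,-0.0003,0.0037,-1],[0,0,0,0.0124,-0.0003,0.0037,-1],[0,0,0,0.0124,-0.0003,0.0037,-1],[0,0,0,0.0124,-0.0003,0.0037,-1],[0,0,0,0.0124,-0.0003,0.0037,-1],[0,0,0,0.0124,-0.0003,0.004,-1],[0,0,0,0.0124,-0.0003,0.004,-1],[0,0,0,0.0124,-0.0003,0.004,-1],[0,0,0,0.0124,-0.0003,0.004,-1],[0,0,0,0.006,0,0.002,-1],[0,0,0,0,0,0,-1],[0,0,0,0,0,0,-1]]'
```

```text
time_s: 18.75
eef_pos: [0.6779, 0.1946, 0.1092]
orientation: [0.988, -0.012, 0.156, 0.001]
ft_force: [-0.7, 0.3, -2.1]
opening: 0.0274
grasp_force: 50.0
```

```bash
python3 -m pendant '[[0,0,0,0,0,0.01,-1],[0,0,0,0,0,0.02,-1],[0,0,0,0,0,0.02,-1],[0,0,0,0,0,0.025,-1],[0,0,0,0,0,0.025,-1],[0,0,0,0,0,0.025,-1],[0,0,0,0,0,0.025,-1],[0,0,0,0,0,0.02,-1],[0,0,0,0,0,0.01,-1],[0,0,0,0,0,0,-1],[0,0,0,0,0,0,-1],[0,0,0,0,0,0,-1],[0,0,0,0,0,0,-1],[0,0,0,0,0,0,-1]]'
python3 - <<'E'
from h import *
s=bot.observe(); print(s["eef_pos"],s["ft_force"],abs(s["dq"]).max(),s["opening"])
M=R.from_quat(s["orientation"]).as_matrix(); T=lambda v:s["eef_pos"]+M@np.array(v)
ax=M[:,0]; up=-M[:,2]; tip=s["eef_pos"]-.160*ax-.0075*up; butt=s["eef_pos"]+.12*ax-.0015*up; print(ax,tip,butt)
for c in ["scene","side"]:
  im=optics.camera(c); cv2.imwrite(f"pics/{c}7.png",im[:,:,::-1])
  for t,P in (("paddle_tip",tip),("paddle_butt",butt)):
    print(c,t,pix(cam(c),P),[d["point"] for d in finder.landmark_of(c,t)[:2]])
E
```

```text
time_s: 20.15
eef_pos: [0.678, 0.1945, 0.2885]
orientation: [0.988, -0.012, 0.156, 0.001]
ft_force: [0.0, -0.7, -1.6]
opening: 0.0275
grasp_force: 50.0
[0.67802901 0.19454823 0.2884731 ] [ 0.04909955 -0.66003795 -1.57991829] 0.0054048623011375444 0.02746010111501925
[ 0.95118389 -0.02362222  0.30771935] [0.52814704 0.19828146 0.23210193] [0.79263257 0.1917043  0.32397221]
scene paddle_tip [[339.25588779 222.37796522]] [[337.8, 224.3]]
scene paddle_butt [[256.33441085 252.65221408]] [[259.2, 252.1]]
side paddle_tip [[247.07103911 207.46626731]] [[248.3, 204.6]]
side paddle_butt [[187.90265631 134.42995698]] [[186.8, 135.2]]
```

View pics/side7.png

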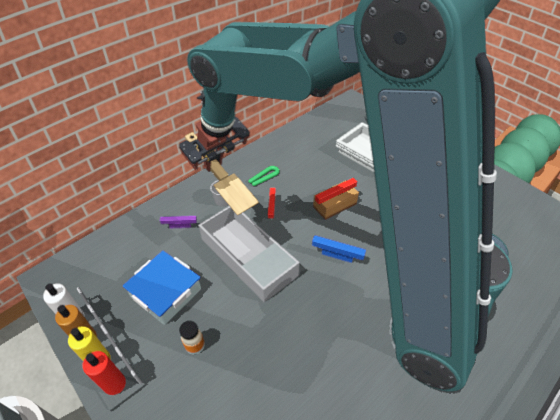

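The paddle hangs free in the gripper (blade near 240,195), about 23 cm up at its tip. The scraper sits in the block (335,195) and everything else is where it was. Handing in.

```bash
python3 -c "
from station import bot
print(bot.sign_off())"
```

```text
the job is handed in; nothing more can be done
None
```

I handed the job in at about 20 s of the allowed 58 s, with the scraper seated in the block and released, and the paddle held still with its lowest end about 23 cm up (16 cm above the well's top); sign-off returned no verdict.

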